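Fit the splined sanding drum on the leaning sander and fold its guard upright

TASK

Put the loose sanding drum on the sander's leaning splined spindle, pressing and turning it until the splines engage and it drops fully home against the collar. Then fold the side guard up until it stands upright, leaving the drum seated and the other things on the bench undisturbed.

Things in the scene. Friction and masses are not known exactly. Their poses are not given: they have to be found in the camera images.
- drum: loose sanding drum, about 0.3 kg, standing bore down on the bench: brown grit-covered cylinder 70 mm across, 48 mm tall, bare-metal hexagonal hub on top. Origin: centre of its underside; z along its axis to the hub. Bore, open below, 44 mm deep: round, 18 mm diameter, with four equal slots 9.4 mm wide reaching 14 mm radius, facing its +x, +y, -x, -y.
- drum_hub (a point): point on the drum's axis, 63 mm above its underside, in the middle of the hub. The hub is solid, 36 mm across flats, 30 mm tall (48 to 78 mm above the underside). One flat faces the drum's +x, the others every 60 degrees round from it. Same axes as the drum.
- seat (a point): centre of the top of a steel collar, 48 mm across, on the fixed motor (teal cylinder 90 mm across), 133 mm above the bench: the drum's underside rests here when home. The spindle rises from here along this frame's z, which leans 30 degrees from vertical to the sander's -x side (roughly to the robot). y is level, the sander's y. The frame does not turn with the spindle.
- spindle_tip (a point): tip of the spindle, on its axis, 42 mm above the seat. Round core 16 mm across, its last 8 mm a cone to 6 mm across. Four equal splines, 7 mm wide, to 13 mm radius, from 0 to 18 mm above the seat: a drum whose slots miss them rests 18 mm short. Splines stand at any angle round the axis, new each time, not reported; slots fit within about 6 degrees either way. Locked against turning.
- sander: the sander, bolted to the bench: steel base plate 260 x 240 x 12 mm carrying the leaning motor. Origin on the bench straight below the seat; x, y lie along the plate's sides, z up. The guard is on its +y side.
- guard (a joint): angle (rad) of the side guard: 0 upright, positive leaning outwards from the motor (to the sander's +y). Starts at 0.6 to 0.95, can go from -0.35 to 1.15. Stiff hinge: it stays where put, needs about 2 to 5 N at its free edge. Bare metal sheet 140 mm long (along the sander's x), 5 mm thick, with a round rolled free edge 10 mm thick.
- guard_edge (a point): middle of the guard's free edge, on the outermost line of the rolled edge, 121 mm from the hinge; moves with the guard.
- guard_hinge (a point): middle of the guard's hinge line, 20 mm above the bench, at the sander's y = +100 mm; the hinge line runs along the sander's x.
- sleeve: bystander: empty grit sleeve, a tube 70 mm across and 60 mm tall without hub, standing on the bench. Origin: centre of its underside.
- jar: bystander: amber glass jar with metal cap, 64 mm across, 90 mm tall. Origin: centre of its underside.
- block: bystander: cork sanding block 120 x 70 x 40 mm. Origin: centre of its underside.
There are look-alikes about, which are no part of the job. Leave any green or yellow look-alike of the drum alone.

How it is judged:
On the way, in this order (a step that is already met when the one before it is completed fails the run):
1. the drum is fully home on the splined spindle, while the guard still leans out (z of drum in the frame of seat below 0.003 m and distance between drum and seat below 0.005 m and angle between the z axis of drum and the z axis of seat, either way round below 0.1 rad and value of joint guard above 0.3 rad), for 0.2 s.
2. the guard stands upright (value of joint guard between -0.12 and 0.12 rad), for 0.2 s.
At the end, for the whole second after the job is handed in: The drum is at rest on the spindle, its underside within 3 mm of the collar (origin within 5 mm of the seat) and its axis within 0.1 rad of the spindle's; the guard is within 0.12 rad (7 degrees) of upright (all of step 2 and z of drum in the frame of seat below 0.003 m and distance between drum and seat below 0.005 m and angle between the z axis of drum and the z axis of seat, either way round below 0.1 rad and linear speed of drum below 0.02 m/s); the robot touches nothing.
It fails at once if the sleeve is moved more than 30 mm (distance of sleeve from where it was at the start of the episode above 0.03 m).
It fails at once if the jar is moved more than 30 mm (distance of jar from where it was at the start of the episode above 0.03 m).
It fails at once if the block is moved more than 30 mm (distance of block from where it was at the start of the episode above 0.03 m).
It also fails if it takes over 72 s, if anything falls off the work surface, if the arm or the gripper's body presses on something with over 40 N, if the wrist force passes 120 N, or if a joint passes its speed limit or range.

ROBOT

A 7-joint arm with a two-finger parallel gripper is mounted at the origin on the work surface. World frame = base frame: x ahead of the robot, y to its left, z up, the work surface at z = 0. Lengths are in m, angles in rad, forces in N, time in s.
With the tool pointing down it reaches from about 0.425 to 0.875 m from the base axis. Payload 4.7 kg.
Tool frame: the origin (TCP) lies on the centre line of the jaws, within the pads' length; the fingertips stand ahead of it and the grasp point (between the pads) lies 2 mm behind it (nose_length is the z of the fingertips in the tool frame, in m); z points along the fingers, y is the line along which they close (so a half turn about z gives the same grasp; the last joint's range is limited). The gripper opens to 87 mm and grips with 3 to 60 N. Pads are 19 mm wide; open, the fingers measure 117 mm over their backs; the gripper's body (75 mm by 190 mm) begins 51 mm behind the grasp point.
Start: joints at [-1.213, 0.321, -0.07, 1.45, 0.023, 1.371, -0.057], TCP at [0.219, 0.612, 0.24] pointing down, gripper open.
Joint ranges: [-2.86, 2.86], [-0.3, 2.09], [-1.38, 1.24], [0.06, 2.45], [-1.56, 4.7], [0.09, 2.05], [-2.69, 2.69]. Speed limits (rad/s): [2.57, 2.57, 3.14, 3.14, 3.14, 3.14, 3.14].

INTERFACE

Orientations are given as a rotation vector (axis times angle).
In Python, from bench import * gives the robot as it stands.
- The arm moves only by the tool send_rows, never from a script. Its arguments are lists of equal length, an entry for each row: "xyz": the shift along the tool's x, y, z in mm, a list of three; "dr": the turn, a rotation vector about the tool's x, y, z in rad, a list of three. A call has exactly 10 rows; each row is the pose to reach, as a shift and turn from the pose commanded when the call began, along the tool's axes at that moment; what a row does not reach only later rows make up. A row lasts 1/12 s, in which the tool goes at most 41.7 mm and 7.16 degrees, less where a joint would pass 70% of its speed; a pose out of reach is approached as far as the arm can. A call with a gripper value outside its range is refused whole. "jaw" is the finger opening in mm, from 0 to 87, set as the call begins (left out, the last holds). The fingers move at their own pace and stop on an object; "grip_force" is the grip in N (left out, the last holds). Time passes only in rows, so rows that repeat a pose let the fingers close, or fill a call up. It gives the time, the measured TCP pose, the force, the opening and the grip force at its end, in the units of the state.
- get_state(): the state, without advancing time (a new reading comes with each control period).
- get_image(name): name is "scene" or "side" or "wrist"; returns the picture (420x560x3 uint8, red, green, blue); there is no depth.
- calibration(name): a dict with "vfov" (degrees; the focal length in pixels is half the picture's height over the tangent of half this angle, whatever the lens; pixels are square), "cx", "cy" (the principal point, pixels), "rvec" (rotation vector, rad) and "tvec" (3), from world to camera coordinates, as OpenCV has them; the wrist camera has in their place "hand_eye" (4x4, takes a point from camera to tool coordinates, whose origin is the TCP and whose axes are the flange's). Camera axes: x right, y down, z forward; pixel columns grow to the right and rows downward; lengths in m; the calibration is good to about 2 mm. A picture is of the moment at which its call begins: read the wrist's pose just before it. calibration takes no time and is no camera call.
- close_job(): hands the job in; it is judged then, once.
The state is a dict: "time": time; "joint_positions": joint angles; "qd": joint speeds; "joint_torque": joint torques, N m; "position": TCP position; "tool_rot": TCP orientation; "ft_force": force on the tool from outside, world axes, zero at the start; "torque": the same for the moment, N m; "grip_width": opening from 0.0 (shut) to 1.0 (fully open); "grip_force": force on a finger pad.
Only numpy, scipy, OpenCV 4.12 (cv2) and the standard library are available. Lean on these libraries where they do the work, as an engineer would, in place of code of your own. Each camera call takes 0.05 s, during which the arm holds its last target. There are 200 camera calls.

## Working session

There is one attempt and no reset: what is moved stays moved. The work goes in short steps, Python scripts to look and compute and a tool call to move; the robot and the scene stay as the last step left them, time stands still between calls to the robot, and variables do not carry over. Pictures are saved under pics/ and viewed, at most 10 in all, crops included, and the job is handed in when it is done.

Besides the shell and the picture viewer there is one more tool, called after "Emit:" as a command line: name --argument value ..., lists and objects as JSON in quotes. send_rows: Moves the arm, as the interface text tells. Its arguments: {"type":"object","properties":{"xyz":{"type":"array"},"dr":{"type":"array"},"jaw":{"type":"number"},"grip_force":{"type":"number"}},"required":["xyz","dr"]}

```bash
ls; mkdir -p pics
python3 - <<'E'
from bench import *
import cv2
s=get_state();print(s)
for n in("scene","side"):
    cv2.imwrite(f"pics/{n}0.png",get_image(n)[:,:,::-1])
for n in("scene","side","wrist"):print(n,calibration(n))
E
```

```text
pics
{'time': 0.0, 'joint_positions': array([-1.21289682,  0.32182955, -0.07005604,  1.45167478,  0.02265759,
        1.37078566, -0.05691022]), 'qd': array([-0.00157618,  0.00130395,  0.00036386,  0.0014676 ,  0.00035479,
       -0.00054007,  0.00164483]), 'joint_torque': array([ 1.71232268e-04, -4.91296613e+01, -4.03988706e-01, -3.12518191e+01,
       -6.39714953e-02,  4.39231354e-02,  1.63482664e-04]), 'position': array([0.21899997, 0.61144703, 0.23845713]), 'tool_rot': array([-5.37347661e-01, -3.09512779e+00,  2.99153237e-03]), 'ft_force': array([-0.57310372,  0.3611845 , -0.00995868]), 'torque': array([ 0.0125823 ,  0.06435105, -0.02357842]), 'grip_force': 0.0, 'grip_width': 0.9981621021378057}
scene {'vfov': 54.49073319768905, 'cx': 285.1477302657351, 'cy': 213.99201419919615, 'rvec': array([ 2.34419399,  0.66717266, -0.23447404]), 'tvec': array([-0.45765449, -0.20167451,  1.45695145])}
side {'vfov': 45.50151476486571, 'cx': 275.2152899283654, 'cy': 210.99874261942864, 'rvec': array([ 2.01295056, -0.86732956,  0.44069413]), 'tvec': array([-0.47767901,  0.31926529,  0.87991844])}
wrist {'vfov': 62.52098228995435, 'cx': 274.4918871177555, 'cy': 210.37741363936055, 'hand_eye': array([[-4.30281196e-04, -9.58539098e-01, -2.84960720e-01,
         7.82990156e-02],
       [ 9.99999747e-01, -5.73717033e-04,  4.19879344e-04,
        -3.39805566e-04],
       [-5.65957587e-04, -2.84960467e-01,  9.58539103e-01,
        -1.45064518e-01],
       [ 0.00000000e+00,  0.00000000e+00,  0.00000000e+00,
         1.00000000e+00]])}
```

View pics/scene0.png

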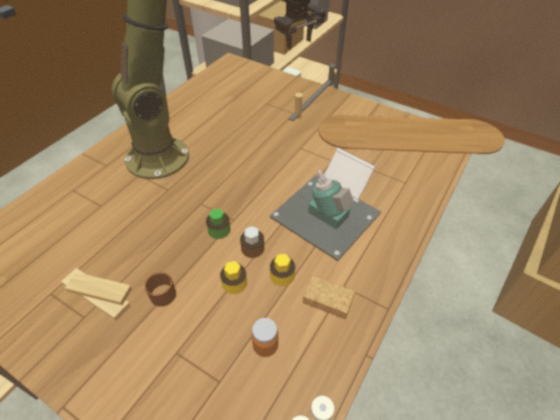

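View pics/side0.png

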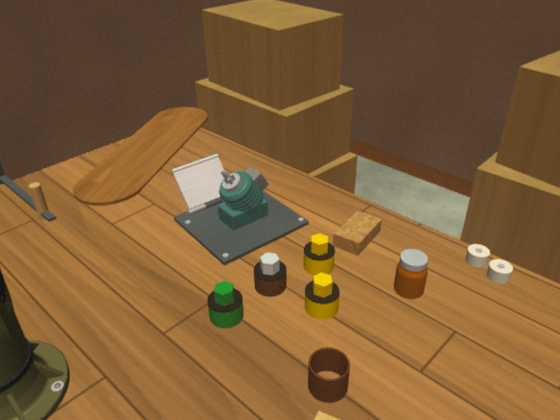

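The scene view shows four drum-like things: green (217,222), yellow (233,275), yellow (283,268), and brown with a bare-metal hub (252,240). In the side view the brown one is at (270,275). It fits the description because of its metal hub and brown grit. I'll confirm it in an enlarged crop, which will also show the sander.

```bash
cat > h.py <<'E'
from bench import *
import cv2, numpy as np
from scipy.spatial.transform import Rotation as R
def cam(n,st=None):
    c=calibration(n); f=210/np.tan(np.radians(c['vfov']/2))
    K=np.array([[f,0,c['cx']],[0,f,c['cy']],[0,0,1]])
    if n=='wrist':
        T=np.eye(4);T[:3,:3]=R.from_rotvec(st['tool_rot']).as_matrix();T[:3,3]=st['position']
        W=np.linalg.inv(T@c['hand_eye']); return K,W[:3,:3],W[:3,3]
    return K,R.from_rotvec(c['rvec']).as_matrix(),np.array(c['tvec'])
def proj(C,P):
    K,r,t=C; q=(r@np.atleast_2d(P).T).T+t; q=q@K.T; return q[:,:2]/q[:,2:]
def plane(C,px,z):
    K,r,t=C; d=r.T@np.linalg.inv(K)@np.array([*px,1.]); o=-r.T@t; return o+d*(z-o[2])/d[2]
def tri(Cs,pxs):
    A=[];b=[]
    for (K,r,t),p in zip(Cs,pxs):
        d=r.T@np.linalg.inv(K)@np.array([*p,1.]);d/=np.linalg.norm(d);M=np.eye(3)-np.outer(d,d);A.append(M);b.append(M@(-r.T@t))
    x=np.linalg.lstsq(np.vstack(A),np.hstack(b),rcond=None)[0]
    return x, [proj(C,x)[0]-np.array(p) for C,p in zip(Cs,pxs)]
E
python3 - <<'E'
import cv2,numpy as np
a=cv2.imread('pics/scene0.png')[140:290,200:400];b=cv2.imread('pics/side0.png')[150:300,165:365]
o=np.vstack([cv2.resize(x,None,fx=4,fy=4,interpolation=cv2.INTER_CUBIC) for x in (a,)])
cv2.imwrite('pics/c1.png',o)
cv2.imwrite('pics/c2.png',cv2.resize(b,None,fx=4,fy=4,interpolation=cv2.INTER_CUBIC))
E
```

```text
(no output)
```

View pics/c1.png

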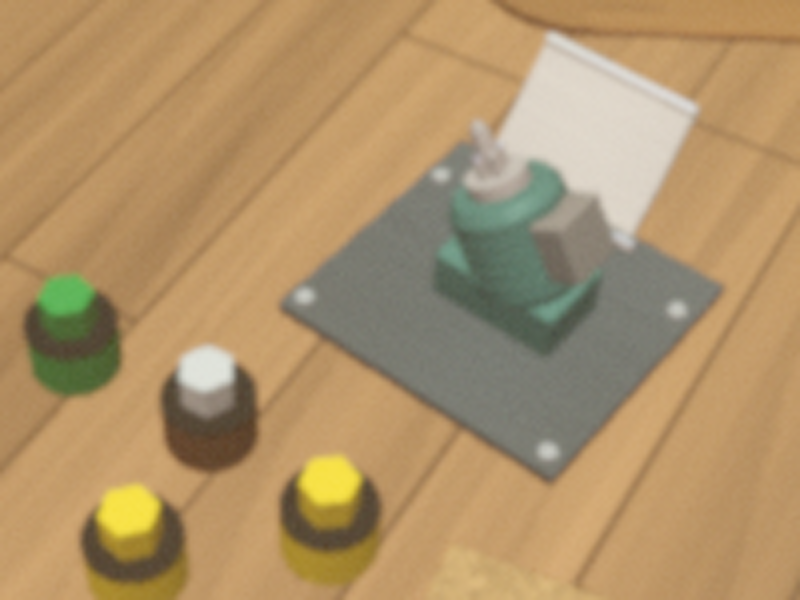

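View pics/c2.png

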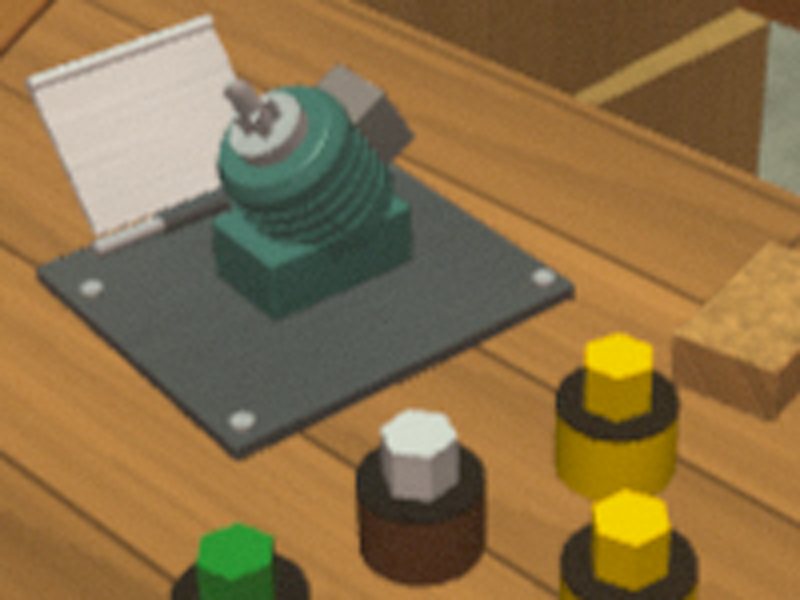

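The crop confirms the brown drum with the bare-metal hub. Its hub top centre is at scene (251.8,232.5) and side (270,258). The tip is at scene (319.5,171.5) and side (223,172.5), and I also read off the plate corners and the guard edge.

Run:
```python
from h import *
S,D=cam('scene'),cam('side')
sc=lambda x,y:(200+x/4,140+y/4); sd=lambda x,y:(165+x/4,150+y/4)
print('hub',tri([S,D],[sc(207,370),sd(420,432)]),plane(S,sc(207,370),.078),plane(D,sd(420,432),.078))
for n,a,b in (('tip',(478,124),(233,89)),('seat',(495,173),(263,126)),('edge',(623,71),(121,50)),('edgeA',(548,35),(32,80)),('edgeB',(697,107),(210,20))):
    print(n,*tri([S,D],[sc(*a),sd(*b)]))
for n,f in (('S',[sc(282,305),sc(550,480),sc(722,288)]),('D',[sd(38,272),sd(240,457),sd(573,292)])):
    print(n,*[plane(S if n=='S' else D,p,.012).round(4) for p in f])
```

```text
hub (array([ 0.5186505 , -0.15047193,  0.07658376]), [array([ 0.01547996, -0.04846245]), array([0.04641419, 0.04880716])]) [ 0.51941305 -0.1515294   0.078     ] [ 0.51747572 -0.15153453  0.078     ]
tip [0.59947617 0.0835568  0.16362521] [array([-0.12964391,  0.59649344]), array([-0.45749411, -0.58324166])]
seat [0.61880442 0.08019653 0.12944904] [array([ 0.00231937, -0.01016423]), array([0.00789705, 0.00975396])]
edge [0.64369532 0.25380013 0.11052363] [array([-0.05264246,  0.25539978]), array([-0.18683656, -0.24631204])]
edgeA [0.57434258 0.2582489  0.11398046] [array([-0.02112282,  0.11059329]), array([-0.08500179, -0.11141526])]
edgeB [0.71172372 0.24242902 0.11204863] [array([-0.14708999,  0.66386478]), array([-0.46229642, -0.61335436])]
S [ 0.4994 -0.0261  0.012 ] [ 0.75   -0.0629  0.012 ] [0.7827 0.1725 0.012 ]
D [0.5236 0.2049 0.012 ] [ 0.4888 -0.0335  0.012 ] [ 0.741  -0.0664  0.012 ]
```

```bash
cat >> h.py <<'E'
def down(yaw):  # tool z down, tool x at yaw
    c,s=np.cos(yaw),np.sin(yaw); return R.from_matrix(np.array([[c,s,0],[s,-c,0],[0,0,-1.]]))
def go(p,Rt,p0=None,R0=None):
    s=get_state(); p0=s['position'] if p0 is None else p0; R0=R.from_rotvec(s['tool_rot']) if R0 is None else R0
    print('xyz',(1000*R0.inv().apply(np.array(p)-p0)).round(1).tolist(),'dr',(R0.inv()*Rt).as_rotvec().round(3).tolist())
    return np.array(p),Rt
E
python3 - <<'E'
from h import *
import bench;print([n for n in dir(bench) if not n.startswith('_')])
p,r=go((.48,.25,.26),down(.48+1.571)); go((.5185,-.151,.215),down(-.283+1.571),p,r)
E
```

```text
['MotionError', 'calibration', 'close_job', 'get_image', 'get_state', 'nose_length']
xyz [-367.6, -252.4, -21.0] dr [-0.002, 0.001, 0.747]
xyz [-373.4, -151.1, 45.0] dr [0.0, 0.0, 0.763]
```

Emit:
send_rows --xyz '[[-37, -25, -2], [-74, -50, -4], [-110, -76, -6], [-147, -101, -8], [-184, -126, -10], [-221, -151, -13], [-257, -177, -15], [-294, -202, -17], [-331, -227, -19], [-368, -252, -21]]' --dr '[[0, 0, 0.075], [0, 0, 0.15], [0, 0, 0.225], [0, 0, 0.3], [0, 0, 0.375], [0, 0, 0.45], [0, 0, 0.525], [0, 0, 0.6], [0, 0, 0.675], [0, 0, 0.747]]' --jaw 55

```text
time: 0.93
position: [0.4636, 0.2728, 0.2591]
tool_rot: [-1.634, -2.683, 0.0]
ft_force: [0.4, 0.7, -0.2]
grip_width: 0.63
grip_force: 0.0
```

Emit:
send_rows --xyz '[[-37, -15, 0], [-74, -30, 5], [-112, -45, 10], [-149, -60, 15], [-187, -75, 20], [-224, -90, 25], [-261, -105, 30], [-299, -120, 36], [-336, -136, 41], [-373, -151, 45]]' --dr '[[0, 0, 0.076], [0, 0, 0.152], [0, 0, 0.229], [0, 0, 0.305], [0, 0, 0.381], [0, 0, 0.458], [0, 0, 0.534], [0, 0, 0.61], [0, 0, 0.687], [0, 0, 0.763]]'

```text
time: 1.77
position: [0.5006, -0.1278, 0.2137]
tool_rot: [-2.516, -1.881, -0.0]
ft_force: [-0.1, 1.6, -0.3]
grip_width: 0.632
grip_force: 0.0
```

Run:
```python
from h import *
print(nose_length)
s=get_state();C=cam('wrist',s);im=get_image('wrist')[:,:,::-1].copy()
print(s['time'],s['position'],s['joint_positions'],proj(C,[[.5185,-.151,.078]]))
cv2.imwrite('pics/w1.png',im)
np.save('w1.npy',np.r_[s['position'],s['tool_rot']])
```

```text
0.017
1.7667 [ 0.50060533 -0.12776096  0.21372408] [-0.43181103  0.0456348   0.65435437  1.83482483 -0.02960707  1.27100058
 -0.05599164] [[302.28919267 223.76719885]]
```

View pics/w1.png

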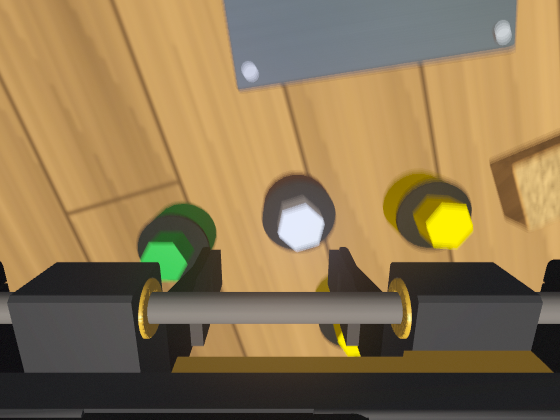

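The wrist view shows the drum's bare-metal hub top near (300,222), with green on the left at (165,262) and yellow on the right at (445,222). The plate's front edge runs from (240,89) to (515,47).

Run:
```python
from h import *
w=np.load('w1.npy');C=cam('wrist',dict(position=w[:3],tool_rot=w[3:]))
im=cv2.imread('pics/w1.png');hsv=cv2.cvtColor(im,cv2.COLOR_BGR2HSV)
m=((hsv[...,2]>185)&(hsv[...,1]<60)).astype(np.uint8);m2=np.zeros_like(m);m2[180:265,255:345]=m[180:265,255:345]
cs,_=cv2.findContours(m2,cv2.RETR_EXTERNAL,cv2.CHAIN_APPROX_NONE);c=max(cs,key=cv2.contourArea)
P=np.array([plane(C,p,.078)[:2] for p in cv2.convexHull(c)[:,0,:]])
mo=cv2.moments((P*1e5).astype(np.float32).reshape(-1,1,2));ce=np.array([mo['m10'],mo['m01']])/mo['m00']/1e5
print('centre',ce,'area eq flats',np.sqrt(mo['m00']/1e10/0.866))
th=np.radians(np.arange(0,60,1));
wd=lambda a:sum(np.max((P-ce)@[np.cos(a+k*np.pi/3),np.sin(a+k*np.pi/3)]) for k in range(6))
ws=[wd(a) for a in th];i=np.argmin(ws);print('flat normal deg',i,ws[i]/3,max(ws)/3)
print('plate',plane(C,(240,89),.012),plane(C,(515,47),.012))
s=get_state();print(s['position'])
```

```text
centre [ 0.51609666 -0.15389565] area eq flats 0.03791949822381237
flat normal deg 32 0.03843359328958044 0.042595588349818775
plate [ 0.49608764 -0.02728477  0.012     ] [ 0.74917563 -0.06412533  0.012     ]
[ 0.49981053 -0.13767573  0.21355577]
```

Run:
```python
from h import *
s=get_state();print(s['position'],s['tool_rot'])
# commanded pose = last call's target, close to (.5185,-.151,.215) less start error; compute from measured too
p,r=go((.517,-.153,.11),down(np.radians(62)));go((.517,-.153,.068),down(np.radians(62)),p,r)
```

```text
[ 0.49981053 -0.13767573  0.21355577] [ 2.5251914   1.86062913 -0.00550029]
xyz [-8.9, 20.8, 103.6] dr [0.002, 0.006, 0.188]
xyz [0.0, 0.0, 42.0] dr [0.0, 0.0, 0.0]
```

Emit:
send_rows --xyz '[[0, 10, 15], [-4, 20, 35], [-8, 20, 60], [-8, 20, 80], [-8, 20, 95], [-8, 20, 100], [-8, 20, 100], [-8, 20, 100], [-8, 20, 100], [-8, 20, 100]]' --dr '[[0, 0, 0.05], [0, 0, 0.1], [0, 0, 0.15], [0, 0, 0.188], [0, 0, 0.188], [0, 0, 0.188], [0, 0, 0.188], [0, 0, 0.188], [0, 0, 0.188], [0, 0, 0.188]]'

```text
time: 2.65
position: [0.5192, -0.1391, 0.1155]
tool_rot: [2.677, 1.642, 0.003]
ft_force: [-0.2, 0.4, -0.6]
grip_width: 0.631
grip_force: 0.0
```

Run:
```python
from h import *
s=get_state();print(s['position'],s['tool_rot'],s['qd'].round(3),s['joint_positions'].round(3))
go((.517,-.153,.068),down(np.radians(62)))
```

```text
[ 0.51918764 -0.13914005  0.11545115] [2.6772598  1.64165222 0.00312848] [ 0.001 -0.001 -0.001  0.004 -0.001 -0.002  0.   ] [-0.392  0.206  0.673  1.903 -0.146  1.078 -0.13 ]
xyz [-13.4, 4.2, 47.4] dr [0.002, -0.001, 0.018]
```

Emit:
send_rows --xyz '[[-7, 2, 3], [-13.4, 4.2, 8], [-13.4, 4.2, 15], [-13.4, 4.2, 23], [-13.4, 4.2, 31], [-13.4, 4.2, 38], [-13.4, 4.2, 44], [-13.4, 4.2, 47], [-13.4, 4.2, 47], [-13.4, 4.2, 47]]' --dr '[[0, 0, 0.018], [0, 0, 0.018], [0, 0, 0.018], [0, 0, 0.018], [0, 0, 0.018], [0, 0, 0.018], [0, 0, 0.018], [0, 0, 0.018], [0, 0, 0.018], [0, 0, 0.018]]'

```text
time: 3.48
position: [0.516, -0.1529, 0.0671]
tool_rot: [-2.693, -1.618, 0.0]
ft_force: [-1.1, 0.0, 0.0]
grip_width: 0.635
grip_force: 0.0
```

Emit:
send_rows --xyz '[[0, 0, 0], [0, 0, 0], [0, 0, 0], [0, 0, 0], [0, 0, 0], [0, 0, 0], [0, 0, 0], [0, 0, 0], [0, 0, 0], [0, 0, 0]]' --dr '[[0, 0, 0], [0, 0, 0], [0, 0, 0], [0, 0, 0], [0, 0, 0], [0, 0, 0], [0, 0, 0], [0, 0, 0], [0, 0, 0], [0, 0, 0]]' --jaw 30 --grip_force 45

```text
time: 4.32
position: [0.516, -0.1528, 0.0675]
tool_rot: [-2.693, -1.618, -0.0]
ft_force: [-1.5, 1.1, 3.8]
grip_width: 0.411
grip_force: 45.0
```

Run:
```python
from h import *
s=get_state();print(s['position'],s['tool_rot'],s['joint_positions'].round(3),87*s['grip_width'])
# look pose for spindle: axis tool aligned
yaw=-.1425;x=np.array([np.cos(yaw),np.sin(yaw),0]);y=np.array([-np.sin(yaw),np.cos(yaw),0]);a=-.5*x+np.array([0,0,.866])
seat=np.array([.617,.080,.133]);print('a',a)
z=-a; X=y; Rt=R.from_matrix(np.c_[X,np.cross(z,X),z])   # tool x to sander +y (left)
h=get_state()
p,r=go((.517,-.153,.26),down(np.radians(62)))
go(seat+a*(.042+.048+.075+.03),Rt,p,r)
```

```text
[ 0.51604167 -0.15280607  0.06745374] [-2.69281954e+00 -1.61763748e+00 -4.10626394e-04] [-0.349  0.279  0.667  1.941 -0.206  0.989 -0.076] 35.717047703972256
a [-0.49493202  0.07100911  0.866     ]
xyz [0.3, 0.9, -192.5] dr [-0.0, -0.0, -0.0]
xyz [219.6, -112.8, -41.9] dr [-0.518, 0.091, -0.338]
```

```bash
cat >> h.py <<'E'
yaw=-.1425;sx=np.array([np.cos(yaw),np.sin(yaw),0]);sy=np.array([-np.sin(yaw),np.cos(yaw),0]);ax=-.5*sx+np.array([0,0,np.sqrt(.75)])
Ral=R.from_matrix(np.c_[sy,np.cross(-ax,sy),-ax])
E
python3 - <<'E'
from h import *
seat=np.array([.617,.080,.133])
p,r=go((.53,-.14,.26),down(np.radians(62)))
p,r=go(seat+ax*.16-sy*.075,Ral,p,r);print(p)
E
```

```text
xyz [17.9, 6.3, -192.5] dr [-0.0, -0.0, -0.0]
xyz [137.4, -76.3, -11.6] dr [-0.518, 0.091, -0.338]
[0.52715951 0.01712165 0.27156406]
```

Emit:
send_rows --xyz '[[0, 0, -8], [2, 1, -25], [5, 2, -50], [8, 3, -80], [11, 4, -110], [14, 5, -140], [17, 6, -165], [18, 6, -182], [18, 6, -190], [18, 6, -192]]' --dr '[[0, 0, 0], [0, 0, 0], [0, 0, 0], [0, 0, 0], [0, 0, 0], [0, 0, 0], [0, 0, 0], [0, 0, 0], [0, 0, 0], [0, 0, 0]]'

```text
time: 5.15
position: [0.5301, -0.1402, 0.2603]
tool_rot: [2.692, 1.617, 0.003]
ft_force: [0.0, -0.8, -4.7]
grip_width: 0.407
grip_force: 45.0
```

Emit:
send_rows --xyz '[[7, -4, 0], [24, -13, -2], [45, -25, -4], [68, -38, -6], [92, -51, -8], [114, -63, -10], [130, -72, -11], [137, -76, -12], [137, -76, -12], [137, -76, -12]]' --dr '[[-0.05, 0.01, -0.03], [-0.11, 0.02, -0.07], [-0.18, 0.03, -0.12], [-0.26, 0.045, -0.17], [-0.34, 0.06, -0.22], [-0.42, 0.074, -0.27], [-0.48, 0.085, -0.315], [-0.518, 0.091, -0.338], [-0.518, 0.091, -0.338], [-0.518, 0.091, -0.338]]'

```text
time: 5.98
position: [0.5283, 0.0181, 0.2674]
tool_rot: [2.047, 1.778, 0.468]
ft_force: [0.1, -0.0, -3.3]
grip_width: 0.411
grip_force: 45.0
```

Emit:
send_rows --xyz '[[0, 0, 0], [0, 0, 0], [0, 0, 0], [0, 0, 0], [0, 0, 0], [0, 0, 0], [0, 0, 0], [0, 0, 0], [0, 0, 0], [0, 0, 0]]' --dr '[[0, 0, 0], [0, 0, 0], [0, 0, 0], [0, 0, 0], [0, 0, 0], [0, 0, 0], [0, 0, 0], [0, 0, 0], [0, 0, 0], [0, 0, 0]]'

```text
time: 6.82
position: [0.5301, 0.0173, 0.2705]
tool_rot: [2.047, 1.774, 0.473]
ft_force: [-0.7, 0.4, -4.2]
grip_width: 0.413
grip_force: 45.0
```

Run:
```python
from h import *
s=get_state();C=cam('wrist',s);im=get_image('wrist')[:,:,::-1].copy()
seat=np.array([.617,.080,.133])
print(s['position'],s['joint_positions'].round(3),s['ft_force'],s['torque'],proj(C,[seat,seat+.042*ax]).round(1),(Ral.inv()*R.from_rotvec(s['tool_rot'])).as_rotvec())
np.save('w2.npy',np.r_[s['position'],s['tool_rot']]);cv2.imwrite('pics/w2full.png',im)
u,v=proj(C,[seat])[0].astype(int);u0,v0=max(0,u-100),max(0,v-75);cr=im[v0:v0+150,u0:u0+200];print(u0,v0)
cv2.imwrite('pics/w2.png',cv2.resize(cr,None,fx=4,fy=4,interpolation=cv2.INTER_CUBIC))
```

```text
[0.53013833 0.01732558 0.27047427] [-0.007 -0.301 -0.151  2.107  0.143  0.837 -0.374] [-0.67587455  0.35933523 -4.17967102] [ 6.82193348e-02  1.05684626e+00 -3.40761717e-04] [[272.7 112. ]
 [272.2 112.8]] [ 0.00242278 -0.00036133  0.00038597]
172 37
```

View pics/w2.png

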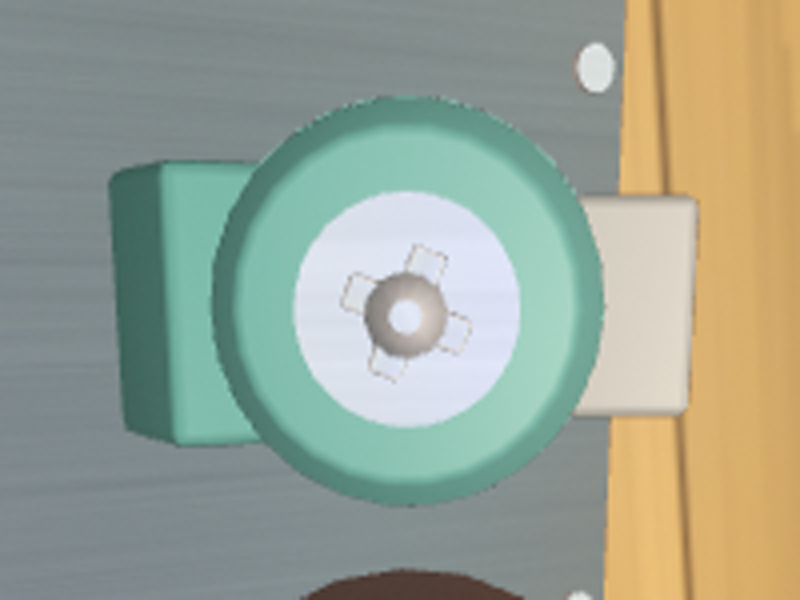

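The wrist view looks straight down the spindle. The collar centre is at crop (406,308), full (273.6,114.1). The tip is at crop (405,316). The splines point to crop (428,262) and (455,333), which puts them 22° from tool x (mod 90). The drum rim's arc apex is at crop (408,570).

Run:
```python
from h import *
from scipy.optimize import least_squares
w=np.load('w2.npy');st=dict(position=w[:3],tool_rot=w[3:]);C=cam('wrist',st)
obs=np.array([[172+406.5/4,37+308.5/4],[172+405/4,37+316/4]])
f=lambda q:(proj(C,[q,q+.042*ax])-obs).ravel()
# seat xy with height fixed .133
r=least_squares(lambda q:f(np.r_[q,.133]),[.617,.08]);seat=np.r_[r.x,.133];print('seat',seat,r.fun)
r3=least_squares(lambda q:f(q),[.617,.08,.133]);print(r3.x,r3.fun)
np.save('seat.npy',seat)
Rt=R.from_rotvec(w[3:]);
for x in (.033,.035,.037):
  print(x,[proj(C,w[:3]+Rt.apply([x,0,z]))[0].round(1) for z in (.0195,.0675)])
print('seat in tool',Rt.inv().apply(seat-w[:3]))
tgt=seat+ax*(.042+.0675+.012)
for d in (0,22.25,): go(tgt,Ral*R.from_euler('z',d,degrees=True))
```

```text
seat [0.61760482 0.07786983 0.133     ] [-0.03578966  0.38986768  0.03022601 -0.33645551]
[0.56561511 0.08759649 0.22579328] [ 0.06710137  0.01802142 -0.05281894 -0.01418559]
0.033 [array([274.6, 202.9]), array([274.6, 182.6])]
0.035 [array([274.6, 199. ]), array([274.6, 179.5])]
0.037 [array([274.6, 195.1]), array([274.6, 176.3])]
seat in tool [ 0.07240912 -0.00084818  0.15802332]
xyz [72.5, -1.2, 36.5] dr [-0.002, 0.0, -0.001]
xyz [72.5, -1.2, 36.5] dr [-0.002, 0.001, 0.388]
```

Emit:
send_rows --xyz '[[5, 0, 0], [15, 0, 2], [28, 0, 6], [42, -1, 12], [56, -1, 19], [66, -1, 26], [71, -1, 31], [72, -1, 33], [72, -1, 33], [72, -1, 33]]' --dr '[[0, 0, 0.04], [0, 0, 0.1], [0, 0, 0.17], [0, 0, 0.24], [0, 0, 0.31], [0, 0, 0.36], [0, 0, 0.388], [0, 0, 0.388], [0, 0, 0.388], [0, 0, 0.388]]'

```text
time: 7.7
position: [0.5558, 0.0856, 0.2413]
tool_rot: [2.398, 1.372, 0.58]
ft_force: [0.8, 0.1, -3.6]
grip_width: 0.411
grip_force: 45.0
```

```bash
cat > rep.py <<'E'
from h import *
seat=np.load('seat.npy');s=get_state();Rt=R.from_rotvec(s['tool_rot']);a=Rt.inv()
u=a.apply(s['position']+Rt.apply([0,0,.0675])-seat); e=(Ral.inv()*Rt)
print('t',s['time'],'drum rel seat in aligned frame mm',(1000*Ral.inv().apply(s['position']-seat)+[0,0,67.5]).round(2),'h',round(1000*float((s['position']-seat)@ax)-67.5,2),'rot',e.as_rotvec().round(4),np.degrees(e.as_rotvec()[2]).round(2))
print('F tool',a.apply(s['ft_force']).round(1),'M',a.apply(s['torque']).round(2),'q',s['joint_positions'].round(3),'w',87*s['grip_width'])
E
python3 - <<'E'
from rep import *
go(seat+ax*(.0675+.054),Ral*R.from_euler('z',22.25,degrees=True))
E
```

```text
t 7.7 drum rel seat in aligned frame mm [ -1.12   0.21 -57.42] h 57.42 rot [ 0.0025 -0.0015  0.3884] 22.25
F tool [-0.2 -1.1  3.5] M [ 0.99 -0.51 -0.1 ] q [ 0.046 -0.189 -0.35   2.073  0.224  0.786 -0.966] w 35.76363419913875
xyz [1.0, -0.6, 3.4] dr [-0.002, 0.002, -0.0]
```

Emit:
send_rows --xyz '[[1, -0.6, 3], [1, -0.6, 8], [1, -0.6, 13], [1, -0.6, 18], [1, -0.6, 23], [1, -0.6, 28], [1, -0.6, 32], [1, -0.6, 36], [1, -0.6, 39], [1, -0.6, 41]]' --dr '[[-0.002, 0.002, 0], [-0.002, 0.002, 0], [-0.002, 0.002, 0], [-0.002, 0.002, 0], [-0.002, 0.002, 0], [-0.002, 0.002, 0], [-0.002, 0.002, 0], [-0.002, 0.002, 0], [-0.002, 0.002, 0], [-0.002, 0.002, 0]]'

```text
time: 8.53
position: [0.5758, 0.0846, 0.2063]
tool_rot: [2.397, 1.372, 0.583]
ft_force: [-21.0, 0.1, 17.7]
grip_width: 0.409
grip_force: 45.0
```

```bash
python3 rep.py
```

```text
t 8.5333 drum rel seat in aligned frame mm [  0.76  -0.02 -17.14] h 17.14 rot [ 5.000e-04 -3.000e-04  3.887e-01] 22.27
F tool [ -6.2  -7.4 -25.7] M [ 2.46 -1.97 -0.08] q [ 0.058 -0.112 -0.363  2.085  0.282  0.705 -1.017] w 35.60451120937613
```

Emit:
send_rows --xyz '[[0, 0, 0], [0, 0, 0], [0, 0, 0], [0, 0, 0], [0, 0, 0], [0, 0, 0], [0, 0, 0.5], [0, 0, 1], [0, 0, 1], [0, 0, 1]]' --dr '[[0, 0, -0.06], [0, 0, -0.12], [0, 0, -0.18], [0, 0, -0.25], [0, 0, -0.32], [0, 0, -0.39], [0, 0, -0.45], [0, 0, -0.49], [0, 0, -0.524], [0, 0, -0.524]]'

```text
time: 9.37
position: [0.5766, 0.0842, 0.2048]
tool_rot: [1.908, 1.896, 0.435]
ft_force: [0.3, -0.5, -2.4]
grip_width: 0.412
grip_force: 45.0
```

```bash
python3 rep.py
```

```text
t 9.3667 drum rel seat in aligned frame mm [ 4.200e-01  1.000e-02 -1.542e+01] h 15.42 rot [-0.0003  0.0003 -0.1362] -7.8
F tool [-0.4 -0.9  2.3] M [ 1.15 -0.18 -0.05] q [ 0.016 -0.109 -0.323  2.087  0.292  0.702 -0.499] w 35.80163747562266
```

Engaged: the contact force has dropped to zero at h = 15.4 mm. Next I press it home.

Emit:
send_rows --xyz '[[0, 0, 2], [0, 0, 4], [0, 0, 6], [0, 0, 8], [0, 0, 10], [0, 0, 12], [0, 0, 14], [0, 0, 15.5], [0, 0, 16.5], [0, 0, 17]]' --dr '[[0, 0, 0], [0, 0, 0], [0, 0, 0], [0, 0, 0], [0, 0, 0], [0, 0, 0], [0, 0, 0], [0, 0, 0], [0, 0, 0], [0, 0, 0]]'

```text
time: 10.2
position: [0.5845, 0.083, 0.191]
tool_rot: [1.91, 1.895, 0.433]
ft_force: [-14.9, -3.0, 11.1]
grip_width: 0.408
grip_force: 45.0
```

```bash
python3 rep.py
```

```text
t 10.2 drum rel seat in aligned frame mm [0.38 0.03 0.49] h -0.49 rot [ 0.0004 -0.0008 -0.1353] -7.75
F tool [ -4.1  -7.5 -16.8] M [ 2.44 -0.73 -0.08] q [ 0.02  -0.077 -0.325  2.088  0.318  0.674 -0.521] w 35.53322468657749
```

Emit:
send_rows --xyz '[[0, 0, 0], [0, 0, 0], [0, 0, 0], [0, 0, 0], [0, 0, 0], [0, 0, -3], [0, 0, -10], [0, 0, -25], [0, 0, -40], [0, 0, -50]]' --dr '[[0, 0, 0], [0, 0, 0], [0, 0, 0], [0, 0, 0], [0, 0, 0], [0, 0, 0], [0, 0, 0], [0, 0, 0], [0, 0, 0], [0, 0, 0]]' --jaw 60

```text
time: 11.03
position: [0.5601, 0.0872, 0.2353]
tool_rot: [1.908, 1.895, 0.437]
ft_force: [0.5, 0.4, -0.9]
grip_width: 0.691
grip_force: 0.0
```

Emit:
send_rows --xyz '[[0, 0, -10], [0, 0, -25], [0, 0, -40], [0, 0, -40], [0, 0, -40], [0, 0, -40], [0, 0, -40], [0, 0, -40], [0, 0, -40], [0, 0, -40]]' --dr '[[0, 0, 0], [0, 0, 0], [0, 0, 0], [0, 0, 0], [0, 0, 0], [0, 0, 0], [0, 0, 0], [0, 0, 0], [0, 0, 0], [0, 0, 0]]' --jaw 0

```text
time: 11.87
position: [0.5403, 0.0894, 0.2674]
tool_rot: [1.91, 1.896, 0.434]
ft_force: [-0.5, -0.4, 0.0]
grip_width: 0.045
grip_force: 0.0
```

Run:
```python
from rep import *
o=seat*[1,1,0]; Rd=down(yaw+np.pi/2)
p,r=go(o+.205*sy+[0,0,.27],Rd); go(o+.215*sy+[0,0,.103],Rd,p,r)
for n in ('scene','side'):
    im=get_image(n)[:,:,::-1];C=cam(n);u,v=proj(C,[seat])[0].astype(int);cr=im[v-60:v+60,u-80:u+80]
    cv2.imwrite(f'pics/{n}1.png',cr)
a=[cv2.resize(cv2.imread(f'pics/{n}1.png'),None,fx=2.5,fy=2.5,interpolation=cv2.INTER_CUBIC) for n in('scene','side')]
cv2.imwrite('pics/seated.png',np.hstack(a))
```

```text
t 11.8667 drum rel seat in aligned frame mm [  0.42  -0.46 -87.92] h 87.92 rot [ 0.0008  0.0003 -0.1354] -7.76
F tool [-0.4 -0.4 -0.2] M [ 0.69 -0.01 -0.06] q [-0.005 -0.242 -0.311  2.064  0.205  0.847 -0.432] w 3.877494282273203
xyz [193.4, 96.0, 36.8] dr [0.522, 0.035, 0.132]
xyz [10.0, -0.0, 167.0] dr [0.0, 0.0, 0.0]
```

View pics/seated.png

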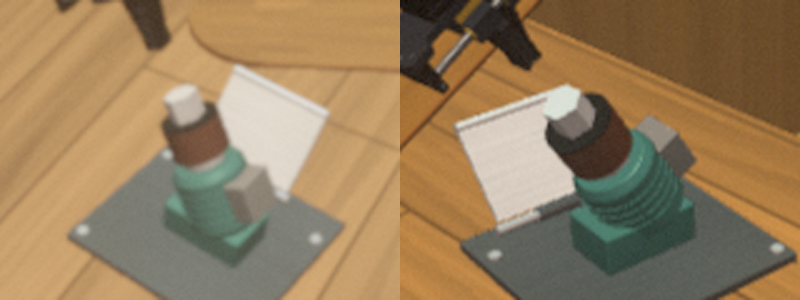

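Both views show the drum seated on the spindle, flush with the collar. The guard still leans out.

Emit:
send_rows --xyz '[[10, 5, 1], [30, 15, 4], [55, 27, 10], [85, 42, 16], [115, 57, 22], [145, 72, 28], [170, 85, 33], [187, 93, 36], [193, 96, 37], [193, 96, 37]]' --dr '[[0.03, 0, 0.01], [0.09, 0.01, 0.02], [0.16, 0.01, 0.04], [0.24, 0.016, 0.06], [0.32, 0.02, 0.08], [0.4, 0.027, 0.1], [0.47, 0.03, 0.12], [0.51, 0.034, 0.13], [0.522, 0.035, 0.132], [0.522, 0.035, 0.132]]'

```text
time: 12.8
position: [0.6478, 0.2823, 0.2682]
tool_rot: [-2.371, -2.058, 0.001]
ft_force: [-1.0, 0.4, 0.3]
grip_width: 0.003
grip_force: 0.0
```

Run:
```python
from rep import *
o=seat*[1,1,0]; Rd=down(yaw+np.pi/2)
p,r=go(o+.218*sy+[0,0,.103],Rd)
for n in ('scene','side'):
    C=cam(n);q=proj(C,[seat,seat+.078*ax]);u,v=q[0].astype(int);print(n,(2.5*(q[1]-[u-80,v-60])).round(1),'lift px/mm',2.5*(q[1]-q[0])/78)
print(s['position'])
```

```text
t 12.8 drum rel seat in aligned frame mm [206.67  68.37 -49.16] h 49.16 rot [ 0.5257  0.0011 -0.0014] -0.08
F tool [ 0.3 -1.1 -0.3] M [ 0.1  -0.12 -0.02] q [-0.172  0.465 -0.409  1.23   0.178  1.483 -0.699] w 0.30145285780382247
xyz [11.2, -0.5, 165.2] dr [-0.002, -0.001, 0.002]
scene [177.4  93.6] lift px/mm [-0.29309229 -0.74580071]
side [162.4 102.4] lift px/mm [-0.51250491 -0.63504201]
[0.64782665 0.28231822 0.26821573]
```

Emit:
send_rows --xyz '[[4, 0, 5], [8, 0, 20], [11, 0, 42], [11, 0, 68], [11, 0, 95], [11, 0, 120], [11, 0, 142], [11, 0, 157], [11, 0, 164], [11, 0, 165]]' --dr '[[0, 0, 0], [0, 0, 0], [0, 0, 0], [0, 0, 0], [0, 0, 0], [0, 0, 0], [0, 0, 0], [0, 0, 0], [0, 0, 0], [0, 0, 0]]'

```text
time: 13.63
position: [0.6473, 0.2901, 0.1041]
tool_rot: [2.373, 2.057, -0.003]
ft_force: [0.3, -0.0, 0.2]
grip_width: 0.007
grip_force: 0.0
```

Emit:
send_rows --xyz '[[-6, 0, 0], [-12, 0, 0], [-18, 0, 0], [-24, 0, 0], [-30, 0, 0], [-36, 0, 0], [-42, 0, 0], [-48, 0, 0], [-54, 0, 0], [-60, 0, 0]]' --dr '[[0, 0, 0], [0, 0, 0], [0, 0, 0], [0, 0, 0], [0, 0, 0], [0, 0, 0], [0, 0, 0], [0, 0, 0], [0, 0, 0], [0, 0, 0]]'

```text
time: 14.47
position: [0.6413, 0.2359, 0.1089]
tool_rot: [-2.371, -2.061, -0.015]
ft_force: [1.0, 5.0, 4.1]
grip_width: 0.005
grip_force: 2.6
```

Run:
```python
from rep import *
print('sander y,z',(s['position']-seat)@sy,s['position'][2])
im=[]
for n in ('scene','side'):
    i=get_image(n)[:,:,::-1];u,v=proj(cam(n),[seat])[0].astype(int);im.append(cv2.resize(i[v-60:v+60,u-80:u+80],None,fx=2.5,fy=2.5,interpolation=cv2.INTER_CUBIC))
cv2.imwrite('pics/push.png',np.hstack(im))
```

```text
t 14.4667 drum rel seat in aligned frame mm [159.82 -11.14  88.86] h -88.86 rot [ 0.5178  0.0078 -0.0008] -0.05
F tool [ 5.2  0.3 -4.1] M [ 0.01  0.87 -0.01] q [-0.098  0.499 -0.393  1.507  0.197  1.166 -0.663] w 0.40136880983204537
sander y,z 0.15981748807124213 0.10893127624021227
```

View pics/push.png

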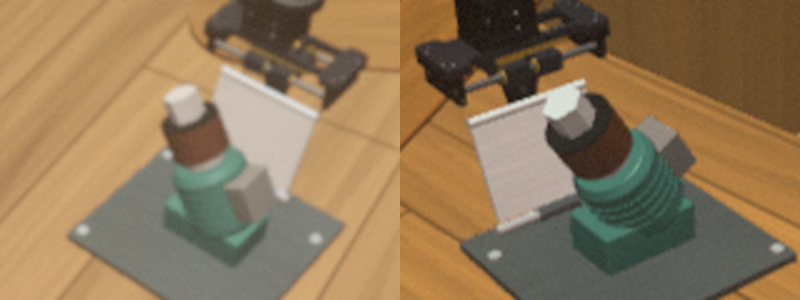

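The guard is folding and sits at about 0.4 rad now, and the drum is undisturbed. I'll keep pushing.

Emit:
send_rows --xyz '[[-5, 0, 0], [-10, 0, 0], [-15, 0, 0], [-20, 0, 0], [-25, 0, 0], [-30, 0, 0], [-34, 0, 0], [-38, 0, 0], [-41, 0, 0], [-41, 0, 0]]' --dr '[[0, 0, 0], [0, 0, 0], [0, 0, 0], [0, 0, 0], [0, 0, 0], [0, 0, 0], [0, 0, 0], [0, 0, 0], [0, 0, 0], [0, 0, 0]]'

```text
time: 15.4
position: [0.6341, 0.1898, 0.1053]
tool_rot: [2.374, 2.056, -0.001]
ft_force: [0.6, 0.3, 0.6]
grip_width: 0.006
grip_force: 0.2
```

Run:
```python
from rep import *
print('sander y,z',(s['position']-seat)@sy,s['position'][2])
im=[]
for n in ('scene','side'):
    C=cam(n);i=get_image(n)[:,:,::-1];u,v=proj(C,[seat])[0].astype(int);im.append(cv2.resize(i[v-60:v+60,u-80:u+80],None,fx=2.5,fy=2.5,interpolation=cv2.INTER_CUBIC))
    for an in (-.12,0,.12,.25):
        E=seat*[1,1,0]+sy*(.1+.121*np.sin(an))+[0,0,.02+.121*np.cos(an)]
        print(n,an,(2.5*(proj(C,[E-.07*sx,E+.07*sx])-[u-80,v-60])).round(0).tolist())
cv2.imwrite('pics/push2.png',np.hstack(im))
```

```text
t 15.4 drum rel seat in aligned frame mm [113.13 -13.48  91.75] h -91.75 rot [ 5.232e-01 -1.700e-03  4.000e-04] 0.02
F tool [ 0.4  0.5 -0.6] M [0.02 0.02 0.01] q [-0.038  0.465 -0.383  1.561  0.186  1.152 -0.604] w 0.4917132730593821
sander y,z 0.11312713493423839 0.1052597712371542
scene -0.12 [[196.0, 85.0], [292.0, 136.0]]
scene 0 [[203.0, 78.0], [298.0, 129.0]]
scene 0.12 [[210.0, 73.0], [305.0, 123.0]]
scene 0.25 [[217.0, 69.0], [311.0, 118.0]]
side -0.12 [[95.0, 135.0], [212.0, 93.0]]
side 0 [[87.0, 129.0], [204.0, 87.0]]
side 0.12 [[80.0, 124.0], [197.0, 83.0]]
side 0.25 [[73.0, 121.0], [189.0, 80.0]]
```

View pics/push2.png

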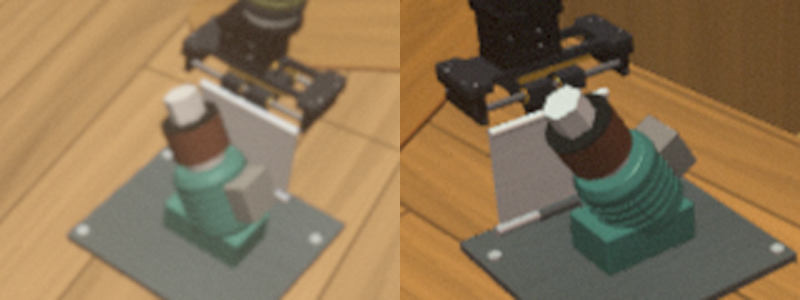

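The guard edge is at scene (202,82)–(298,131) and side (90,131)–(207,90). Both match the upright projection to within about 0.04 rad. Next I retreat.

Emit:
send_rows --xyz '[[4, 0, 0], [12, 0, 0], [25, 0, 0], [40, 0, 0], [55, 0, 0], [68, 0, -3], [75, 0, -15], [80, 0, -35], [80, 0, -50], [80, 0, -55]]' --dr '[[0, 0, 0], [0, 0, 0], [0, 0, 0], [0, 0, 0], [0, 0, 0], [0, 0, 0], [0, 0, 0], [0, 0, 0], [0, 0, 0], [0, 0, 0]]'

```text
time: 16.33
position: [0.6469, 0.2729, 0.1647]
tool_rot: [2.37, 2.059, 0.009]
ft_force: [0.1, 0.1, 0.2]
grip_width: 0.004
grip_force: 0.0
```

Emit:
send_rows --xyz '[[0, 0, 0], [0, 0, 0], [0, 0, 0], [0, 0, 0], [0, 0, 0], [0, 0, 0], [0, 0, 0], [0, 0, 0], [0, 0, 0], [0, 0, 0]]' --dr '[[0, 0, 0], [0, 0, 0], [0, 0, 0], [0, 0, 0], [0, 0, 0], [0, 0, 0], [0, 0, 0], [0, 0, 0], [0, 0, 0], [0, 0, 0]]'

```text
time: 17.17
position: [0.6456, 0.2706, 0.1606]
tool_rot: [2.373, 2.058, 0.001]
ft_force: [-0.6, -0.3, 0.6]
grip_width: 0.005
grip_force: 0.0
```

Run:
```python
from h import *
seat=np.load('seat.npy')
im=[]
for n in ('scene','side'):
    C=cam(n);i=get_image(n)[:,:,::-1];u,v=proj(C,[seat])[0].astype(int);im.append(cv2.resize(i[v-60:v+60,u-80:u+80],None,fx=2.5,fy=2.5,interpolation=cv2.INTER_CUBIC))
cv2.imwrite('pics/fin.png',np.hstack(im))
```

```text
(no output)
```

View pics/fin.png

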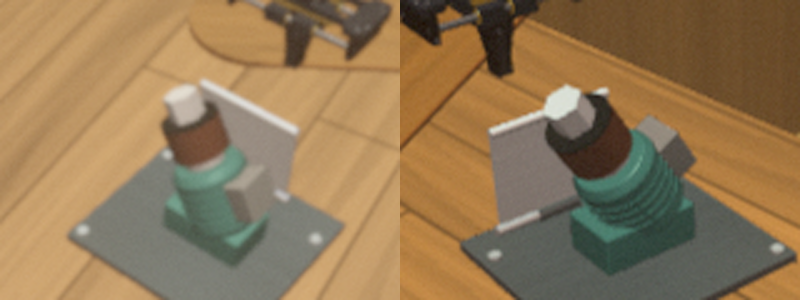

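The drum is seated, the guard is upright, with its edge at scene (202,81)–(297,131), and the robot is clear of everything.

```bash
python3 -c "
from bench import *
print(close_job())"
```

```text
the job is handed in; nothing more can be done
None
```

The drum is home on the spindle, the guard stands upright and nothing else on the bench was touched; I handed the job in at about 17 s, and the hand-in call returned no verdict.

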